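# Hook the second tray into the slotted rail

### The arm

A 6-joint arm with a two-finger parallel gripper is mounted at the origin on a cart in front of the work surface, level with it; the furniture and walls round the work are solid. World frame = base frame: x ahead of the robot, y to its left, z up, the work surface at z = 0. Lengths are in m, angles in rad, forces in N, time in s.
With the tool pointing down it reaches from about 0.25 to 0.725 m from the base axis. Payload 4 kg.
Tool frame: the origin (TCP) lies at the very end of the fingers, on their centre line; the grasp point (between the pads) lies 19 mm behind it; z points along the fingers, y is the line along which they close (so a half turn about z gives the same grasp; the last joint's range is limited). The gripper opens to 85 mm and grips with 20 to 120 N. Pads are 22 mm wide; open, the fingers measure 114 mm over their backs; the gripper's body (76 mm by 85 mm) begins 54 mm behind the grasp point. The pads swing forward as they close: fully open they stand 13 mm farther back than shut.
Start: joints at [-1.286, 0.241, 0.005, 1.335, 0, 1.571], TCP at [0.14, -0.48, 0.231] pointing down, gripper open.
Joint ranges: [-2.72, 2.72], [-1.05, 1.87], [-1.09, 1.28], [-1.99, 2.15], [-1.42, 1.44], [-3.14, 3.14]. Speed limits (rad/s): [2.79, 2.79, 3.14, 3.14, 3.14, 3.14].

### API

Orientations are given as a unit quaternion [x, y, z, w].
In Python, from workcell import bot, vision, workorder, boxes_of gives the robot as it stands.
- The arm moves only by the tool send_rows, never from a script. Its argument "motion" is text: rows parted by semicolons, each of 5 numbers parted by spaces: the closure, from -1 (fully open) to 1 (shut), so that 0 is half open, then the shift along the tool's x, y, z in cm, then the turn about the tool's z in rad. In form: claw x y z twist; .... A call has 1 to 5 rows; each row is the pose to reach, as a shift and turn from the pose commanded when the call began, along the tool's axes at that moment; what a row does not reach only later rows make up. A row lasts 1/10 s, in which the tool goes at most 50 mm and 8.59 degrees, less where a joint would pass 70% of its speed; a pose out of reach is approached as far as the arm can. A call with a gripper value outside its range is refused whole. The fingers move at their own pace and stop on an object; the grip force is fixed at half the most. Time passes only in rows, so rows that repeat a pose let the fingers close. It gives the time, the measured TCP pose, the force, the opening and the grip force at its end, in the units of the state.
- bot.get_obs(): the state, without advancing time (a new reading comes with each control period).
- vision.camera(name): name is "scene" or "top" or "wrist"; returns the picture (384x512x3 uint8, red, green, blue); there is no depth.
- vision.camera_model(name): a dict with "fov_y" (degrees; the focal length in pixels is half the picture's height over the tangent of half this angle, whatever the lens; pixels are square), "cx", "cy" (the principal point, pixels), "k1" (the pictures are not rectified: a ray, as slopes to the right and down, at radius r is drawn at 1 + k1 r^2 times it, then the intrinsics apply), "world_from_camera" (4x4, takes a point from camera to world coordinates); the wrist camera has in their place "hand_eye" (4x4, takes a point from camera to tool coordinates, whose origin is the TCP and whose axes are the flange's). Camera axes: x right, y down, z forward; pixel columns grow to the right and rows downward; lengths in m; the calibration is good to about 2 mm. A picture is of the moment at which its call begins: read the wrist's pose just before it. camera_model takes no time and is no camera call.
- workorder.job_done(): hands the job in; it is judged then, once.
Trained networks look in the newest picture that a camera, given by its name, has taken for a name from the list of things; names that differ only in an ending like _2 or _b are one class to them, and where a whole thing is asked for, a point or a joint stands for the part that bears it (a point fixed in the world has none). Each returns a list of dicts, best first, with "conf" (0 to 1); they miss things now and then, are a little off and sometimes report something else, mostly with a low value. They report only what shows in the picture. A call takes as long as a camera call. They do not tell look-alikes from the thing itself.
- boxes_of(camera, target): "rect" ([centre column, centre row, width, height] in pixels, round what is visible of it).
The state is a dict: "clock": time; "joint_pos": joint angles; "joint_vel": joint speeds; "tau": joint torques, N m; "eef_pos": TCP position; "tool_rot": TCP orientation; "ft_force": force on the tool from outside, world axes, zero at the start; "ft_torque": the same for the moment, N m; "grip_width": finger opening in m; "grasp_force": force on a finger pad.
Only numpy, scipy, OpenCV 4.12 (cv2) and the standard library are available. Lean on these libraries where they do the work, as an engineer would, in place of code of your own. Each camera call takes 0.05 s, during which the arm holds its last target. There are 200 camera calls.

### The job

Hang the loose steel tray on the slotted rail of the stand, in the two top rows of slots above the tray that already hangs there: push its four hook tabs through the slots until its back lies against the rail, then press it straight down until it is fully home and the spring button has popped out above its back edge. Feel for the slots and do not force the tabs against the sheet metal; leave the tray hanging there and do not disturb the other things on the bench.

Things in the scene. Friction and masses are not known exactly. Their poses are not given: they have to be found in the camera images.
- tray: Loose tray of folded steel sheet, open on top, standing level on the bench: 100 deep, 56 wide, floor 3 thick, two side cheeks 4 thick and 34 high (58 high over the last 30 at the back), back plate 58 high, front lip 18 high; about 0.22 kg. Origin: underside, mid width, on the outer face of the back plate; +x out of the back, the way the tabs point (tray at x -100..0), +y along the width, +z up.
- tray_grip (a point): Point inside the tray where it can be gripped from above across the outsides of its two cheeks (56 wide): 54 in front of the back plate, mid width, 25 above the underside; axes as the tray's. The centre of mass is about 8 behind it, a little lower, so the tray slowly sags about the pads; its lean can be read and corrected.
- tray_tabs (a point): Point on the tray's back face, mid width, 26 above its underside, amid its 4 hook tabs. Tabs stick 10.5 out of the back in the planes of the cheeks (y = +26, -26), 4 thick: necks 8 high, lower sides 10 and 44 above the underside, each ending in a leg that reaches 10 below the neck, so tips span 0..18 and 34..52 above the underside. Gap leg to back: 5 at root, 6 at leg end.
- stand: Fixed stand: foot plate 150 x 130 x 8, post 40 square, 214 high, before it a slotted steel rail 80 wide, its slotted face upright. Origin: on the bench straight below the middle of that face (the plane x = 0); +x into the face, the way the tabs must go, +y along its width, +z up. An identical tray with two vials hangs in the two lowest rows, top at z = 81 (plus the rail's shift), reaching 100 before the face.
- rail_slots (a point): Point on the stand (x = 0, y = 0, z = 135) level with the lower edges of the 4th slot row when the rail is at mid setting. Rail plate 4 thick, hollow for 20 behind. Slots 8 wide, 21 high, columns at y = +26, -26, rows 34 apart, lower edges then at z 33, 67, 101, 135, 169; rail top 207. The rail is bolted up to 14 higher or lower than mid; no reading shows this, find it by feel or sight.
- tray_place (a point): Point on the stand (x = 0, y = 0, z = 125): where the loose tray's origin comes to lie, axes parallel, when it hangs home in the two top rows with the rail at mid setting (add its unknown shift, -14..14). The tabs pass the slots while the tray is 10 to 13 above home; then it goes down onto a hard stop. The rail bends if tabs press on it with over 30 N before the back is within 4 of it, or 50 N later. Play lets it lean 0.04 rad.
- catch (a joint): Brass spring button in the slotted face between the columns, 14 wide, 8 high, centre at z = 189 plus the rail's shift. Value: how far it is pressed in (m); 0 = out, 5 mm proud of the face. 2 N starts it, 6 N presses it 5 mm. The tray's back plate presses it in on coming against the face; when the tray is within 2 mm of home the plate's top edge clears it and it springs out above.
- tip_box: bystander: closed pipette-tip box, clear lid, 85 x 112 x 76; origin in the middle of its underside
- sample_box: bystander: sample rack box with a coloured band, 91 x 96 x 93; origin in the middle of its underside
- bottle: bystander: white screw-cap bottle, diameter 61, 127 high; origin in the middle of its underside
- small_bottle: bystander: small screw-cap bottle, diameter 52, 120 high; origin in the middle of its underside
Not all that is in view belongs to the job. Leave any yellow look-alike of the tray alone.

How it is judged:
On the way, in this order (a step that is already met when the one before it is completed fails the run):
1. the hook tabs are through the slots of the two top rows and the tray's back presses the spring button in (x of tray in the frame of stand above -0.0035 m and z of tray in the frame of stand between 0.109 and 0.156 m and y of tray in the frame of stand between -0.005 and 0.005 m and value of joint catch above 0.002 m).
2. the tray is pressed down home and the spring button has sprung out above it (x of tray in the frame of stand between -0.003 and 0.003 m and y of tray in the frame of stand between -0.004 and 0.004 m and z of tray in the frame of stand between 0.109 and 0.141 m and angle between the x axis of tray and the x axis of stand, either way round below 0.08 rad and angle between tray's own z axis and vertical below 0.08 rad and value of joint catch below 0.001 m), for 0.2 s.
At the end, for the whole second after the job is handed in: The tray hangs at rest in the two top rows: back within 3 mm of the slotted face, centred within 4 mm, level and square within 0.08 rad, underside 109 to 141 mm above the bench, spring button out (pressed less than 1 mm), as it is only with the tray fully down (all of step 2 and linear speed of tray below 0.01 m/s and angular speed of tray below 0.1 rad/s); the robot touches nothing.
It fails at once if the tabs are forced against the rail with more than 30 N while the tray's back is still over 4 mm from it (contact force between tray and stand above 30 N and x of tray in the frame of stand below -0.004 m).
It fails at once if the tray is pressed on the stand with more than 50 N (contact force between tray and stand above 50 N).
It fails at once if a bystander is shoved more than 20 mm or tipped over (distance of any of tip_box, sample_box, bottle, small_bottle from where it was at the start of the episode above 0.02 m or angle between any of tip_box, sample_box, bottle, small_bottle's own z axis and vertical above 0.3 rad).
It also fails if it takes over 67 s, if anything falls off the work surface, if the arm or the gripper's body presses on something with over 40 N, if the wrist force passes 120 N, or if a joint passes its speed limit or range.

## Working session

There is one attempt and no reset: what is moved stays moved. The work goes in short steps, Python scripts to look and compute and a tool call to move; the robot and the scene stay as the last step left them, time stands still between calls to the robot, and variables do not carry over. Pictures are saved under pics/ and viewed, at most 10 in all, crops included, and the job is handed in when it is done.

Besides the shell and the picture viewer there is one more tool, called in YAML: its name, and indented under it one key for each argument. send_rows: Moves the arm, as the interface text tells. Its arguments: {"type":"object","properties":{"motion":{"type":"string"}},"required":["motion"]}

```bash
mkdir -p pics
python3 - <<'E'
from workcell import bot,vision,boxes_of
import cv2,numpy as np
o=bot.get_obs();print({k:np.round(v,3).tolist() for k,v in o.items()})
ims=[]
for n in("scene","top"):
    im=vision.camera(n);cv2.imwrite(f"pics/{n}0.png",cv2.cvtColor(im,cv2.COLOR_RGB2BGR))
    m=vision.camera_model(n);print(n,{k:np.round(v,4).tolist() for k,v in m.items()})
    for t in("tray","stand","tip_box","bottle","small_bottle","sample_box"):print(t,[(np.round(b["rect"]).tolist(),round(b["conf"],2)) for b in boxes_of(n,t)][:4])
print(np.round(vision.camera_model("wrist")["hand_eye"],4).tolist(),vision.camera_model("wrist")["fov_y"])
E
```

```text
{'clock': 0.0, 'joint_pos': [-1.286, 0.241, 0.004, 1.335, 0.0, 1.571], 'joint_vel': [-0.001, 0.0, 0.0, 0.001, -0.001, -0.001], 'tau': [0.002, -37.232, 25.241, 0.017, 0.0, 0.0], 'eef_pos': [0.14, -0.479, 0.23], 'tool_rot': [0.99, 0.142, -0.0, -0.001], 'ft_force': [-0.195, 1.323, 0.404], 'ft_torque': [0.021, -0.036, 0.008], 'grasp_force': 0.0, 'grip_width': 0.086}
scene {'fov_y': 44.9207, 'cx': 259.375, 'cy': 183.7901, 'k1': -0.0881, 'world_from_camera': [[0.8399, -0.2654, 0.4735, -0.2281], [-0.5425, -0.3838, 0.7472, -1.3959], [-0.0166, -0.8844, -0.4663, 0.9543], [0.0, 0.0, 0.0, 1.0]]}
tray [([287.0, 243.0, 37.0, 26.0], 0.8), ([254.0, 234.0, 33.0, 29.0], 0.69), ([337.0, 266.0, 22.0, 36.0], 0.6)]
stand [([267.0, 186.0, 58.0, 61.0], 0.57)]
tip_box [([206.0, 174.0, 14.0, 24.0], 0.54)]
bottle [([318.0, 206.0, 16.0, 37.0], 0.89)]
small_bottle [([308.0, 196.0, 13.0, 32.0], 0.72)]
sample_box [([239.0, 158.0, 34.0, 28.0], 0.72)]
top {'fov_y': 44.5169, 'cx': 250.719, 'cy': 189.6585, 'k1': -0.1403, 'world_from_camera': [[-0.0052, -0.9815, 0.1914, 0.3089], [-1.0, 0.0064, 0.0056, -0.0852], [-0.0067, -0.1913, -0.9815, 1.7407], [0.0, 0.0, 0.0, 1.0]]}
tray [([284.0, 227.0, 30.0, 32.0], 0.81), ([369.0, 197.0, 29.0, 38.0], 0.78), ([320.0, 219.0, 21.0, 30.0], 0.68), ([274.0, 153.0, 16.0, 22.0], 0.45)]
stand [([245.0, 189.0, 41.0, 59.0], 0.71)]
tip_box [([146.0, 216.0, 33.0, 34.0], 0.94)]
bottle [([296.0, 162.0, 24.0, 23.0], 0.83), ([149.0, 162.0, 28.0, 30.0], 0.24)]
small_bottle [([273.0, 153.0, 12.0, 18.0], 0.62)]
sample_box [([148.0, 160.0, 29.0, 29.0], 0.81), ([322.0, 218.0, 21.0, 30.0], 0.5)]
[[-0.0015, -0.9585, -0.285, 0.073], [1.0, -0.0014, -0.0007, 0.0004], [0.0003, -0.285, 0.9585, -0.1427], [0.0, 0.0, 0.0, 1.0]] 61.18711042531734
```

Run:
```python
import cv2,numpy as np
a=cv2.imread("pics/scene0.png")[130:310,190:390];b=cv2.imread("pics/top0.png")[120:270,190:410]
cv2.imwrite("pics/c1.png",cv2.resize(a,None,fx=3.3,fy=3.3,interpolation=2))
cv2.imwrite("pics/c2.png",cv2.resize(b,None,fx=3.6,fy=3.6,interpolation=2))
```

```text
(no output)
```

View pics/c1.png

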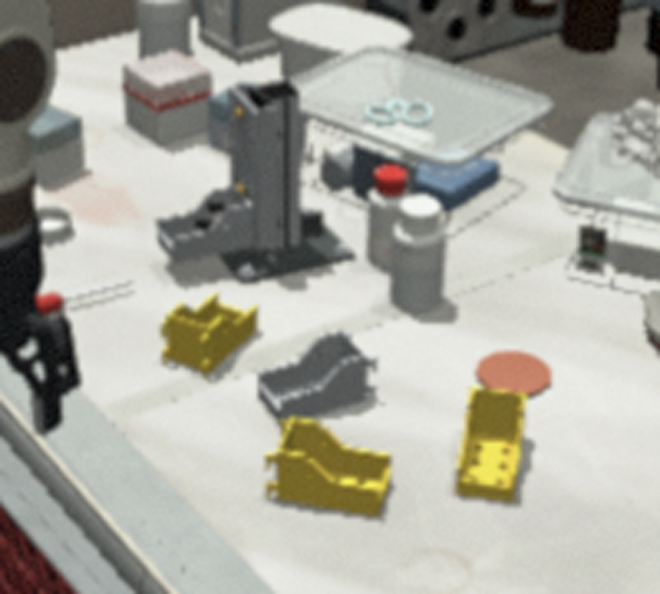

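View pics/c2.png

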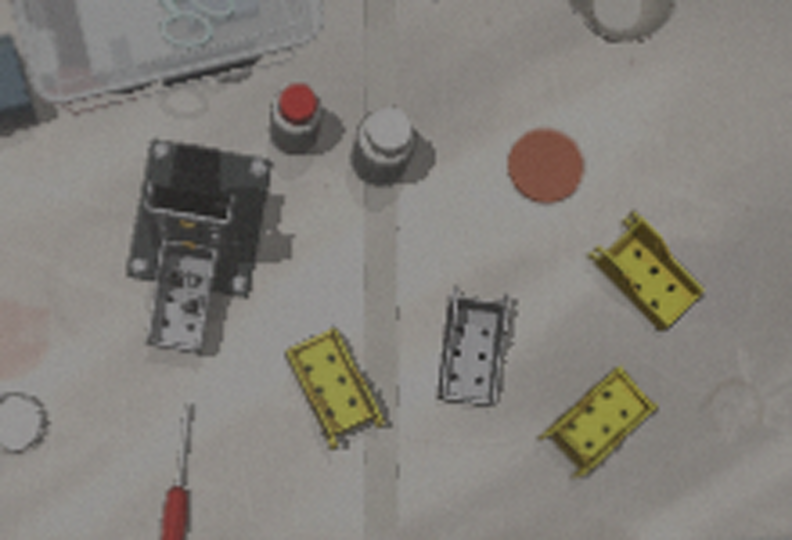

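The top crop shows the grey loose tray at full-picture pixel (322,217), with its back towards +x. The stand is at (243,180), its face towards the robot, and three yellow look-alikes lie around.

```bash
cat > h.py <<'E'
from workcell import bot,vision,boxes_of
import cv2,numpy as np
from scipy.spatial.transform import Rotation as R
def cam(n,obs=None):
    m=vision.camera_model(n);f=192/np.tan(np.radians(m["fov_y"]/2))
    if n=="wrist":
        o=obs or bot.get_obs();T=np.eye(4);T[:3,:3]=R.from_quat(o["tool_rot"]).as_matrix();T[:3,3]=o["eef_pos"];T=T@np.array(m["hand_eye"])
    else:T=np.array(m["world_from_camera"])
    return f,m["cx"],m["cy"],m["k1"],T
def proj(c,P):
    f,cx,cy,k,T=c;p=(np.atleast_2d(P)-T[:3,3])@T[:3,:3];s=p[:,:2]/p[:,2:];s=s*(1+k*(s**2).sum(1,keepdims=True));return s*f+[cx,cy]
def ray(c,uv):
    f,cx,cy,k,T=c;d=(np.atleast_2d(uv)-[cx,cy])/f;s=d.copy()
    for _ in range(20):s=d/(1+k*(s**2).sum(1,keepdims=True))
    return T[:3,3],np.c_[s,np.ones(len(s))]@T[:3,:3].T
def atz(c,uv,z):
    o,d=ray(c,uv);return o+d*((z-o[2])/d[:,2:])
def shot(n,name):
    o=bot.get_obs();im=vision.camera(n);cv2.imwrite(f"pics/{name}.png",cv2.cvtColor(im,cv2.COLOR_RGB2BGR));return im,cam(n,o)
def pose(x,y,yaw,P,z=0):
    return np.asarray(P,float)@R.from_euler('z',yaw).as_matrix().T+[x,y,z]
E
python3 - <<'E'
from h import *
c=cam("top")
def f(L,z):
    p=atz(c,np.array(L)/3.6+[190,120],z);print(z,np.round(p[:,:2],3).tolist())
f([(440,400),(497,404)],.018);f([(457,297),(507,300)],.058)
f([(152,140),(270,158),(133,275),(245,295)],.008);f([(148,208),(225,222)],.207);f([(148,343),(205,350)],.041)
f([(300,103)],.118);f([(388,127)],.125)
E
```

```text
0.018 [[0.488, -0.301], [0.483, -0.36]]
0.058 [[0.588, -0.317], [0.584, -0.367]]
0.008 [[0.767, -0.005], [0.746, -0.13], [0.622, 0.014], [0.6, -0.103]]
0.207 [[0.649, -0.011], [0.635, -0.083]]
0.041 [[0.545, -0.003], [0.538, -0.061]]
0.118 [[0.775, -0.158]]
0.125 [[0.748, -0.244]]
```

```bash
cat >> h.py <<'E'
def goto(x,y,z,yaw):
    "shift in tool axes (cm) and twist for a TCP target, tool-x yaw"
    o=bot.get_obs();M=R.from_quat(o["tool_rot"]).as_matrix();cur=np.arctan2(M[1,0],M[0,0])
    d=M.T@(np.array([x,y,z])-o["eef_pos"])*100;tw=-((yaw-cur+np.pi)%(2*np.pi)-np.pi)
    print("shift",np.round(d,2),"twist",round(tw,3),"yaw",round(cur,4),"t",round(o["clock"],2))
E
python3 - <<'E'
from h import *
goto(.46,-.333,.2,np.pi-.11)
E
```

```text
shift [34.79 -5.12  3.13] twist -2.747 yaw 0.2848 t 0.7
```

send_rows:
  motion: "-1 0 0 0 -0.15; -1 0 0 0 -0.3; -1 0 0 0 -0.45; -1 0 0 0 -0.6; -1 0 0 0 -0.75"

```text
clock: 1.2
eef_pos: [0.1405, -0.4798, 0.2313]
tool_rot: [0.868, 0.497, -0.0, 0.0]
ft_force: [-0.3, 0.7, 0.6]
grip_width: 0.0856
grasp_force: 0.0
```

Run:
```python
from h import *
goto(.46,-.333,.2,np.pi-.11);print(bot.get_obs()["joint_pos"])
```

```text
shift [28.82 20.15  3.13] twist -1.991 yaw 1.041 t 1.2
[-1.28597795e+00  2.40532049e-01  5.00257890e-03  1.33524114e+00
 -2.60798462e-05  8.14642067e-01]
```

send_rows:
  motion: "-1 5 3 0 -0.15; -1 10 6 1 -0.3; -1 15 10 2 -0.45; -1 20 14 3 -0.6; -1 24 17 3.1 -0.75"

```text
clock: 1.7
eef_pos: [0.3675, -0.3765, 0.2038]
tool_rot: [0.625, 0.78, -0.0, -0.0]
ft_force: [-0.0, -0.5, 1.1]
grip_width: 0.0854
grasp_force: 0.0
```

Run:
```python
from h import *
goto(.46,-.333,.2,np.pi-.11)
```

```text
shift [2.23 9.98 0.38] twist -1.241 yaw 1.7906 t 1.7
```

send_rows:
  motion: "-1 0.7 3 0 -0.15; -1 1.4 5.6 0 -0.3; -1 1.4 5.6 0 -0.45; -1 1.4 5.6 0 -0.6; -1 1.4 5.6 0 -0.75"

```text
clock: 2.2
eef_pos: [0.4182, -0.3517, 0.2041]
tool_rot: [0.295, 0.955, 0.0, -0.0]
ft_force: [-0.2, -0.1, -0.3]
grip_width: 0.0855
grasp_force: 0.0
```

send_rows:
  motion: "-1 0 0 0 -0.15; -1 0 0 0 -0.3; -1 0 0 0 -0.45; -1 0 0 0 -0.49; -1 0 0 0 -0.49"

```text
clock: 2.7
eef_pos: [0.4178, -0.352, 0.2043]
tool_rot: [0.058, 0.998, -0.0, -0.0]
ft_force: [0.1, 0.3, 0.7]
grip_width: 0.0857
grasp_force: 0.0
```

Run:
```python
from h import *
goto(.46,-.333,.2,np.pi-.11)
im,c=shot("wrist","w1");print(boxes_of("wrist","tray"))
cv2.imwrite("pics/w1b.png",cv2.resize(cv2.imread("pics/w1.png"),None,fx=1.55,fy=1.55,interpolation=2))
P=[(-.1,y,z) for y in(-.028,.028) for z in(0,.018)]+[(0,y,.058) for y in(-.028,.028)]
print(np.round(proj(c,pose(.586,-.342,-.11,P))))
```

```text
shift [-3.96  2.38  0.43] twist -0.007 yaw 3.0246 t 2.7
[{'rect': [409.0, 228.0, 97.4, 114.0], 'conf': 0.97}, {'rect': [168.8, 342.1, 50.0, 48.1], 'conf': 0.92}, {'rect': [162.9, 220.6, 108.4, 96.5], 'conf': 0.74}, {'rect': [288.6, 279.4, 58.3, 112.7], 'conf': 0.69}]
[[257. 224.]
 [257. 230.]
 [306. 223.]
 [308. 229.]
 [258. 331.]
 [310. 330.]]
```

View pics/w1b.png

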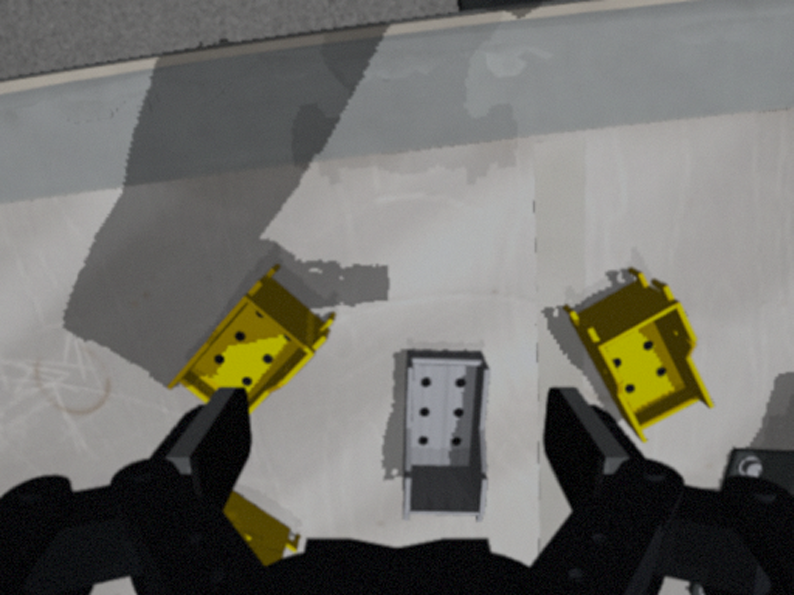

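Wrist view: the grey tray's front edge runs (408,352)-(487,351) and its back edge (405,514)-(485,513), at 1.55x. The yellow look-alikes are well clear of the fingers' descent path.

Run:
```python
from h import *
from scipy.optimize import least_squares
im=cv2.imread("pics/w1.png");c=cam("wrist")
uv=np.array([(408,352),(487,351),(406,514),(485,513)])/1.55
P=[(-.1,-.028,.018),(-.1,.028,.018),(0,-.028,.058),(0,.028,.058)]
r=least_squares(lambda q:(proj(c,pose(*q,P))-uv).ravel(),[.586,-.342,-.11]);print(r.x,r.fun.round(1))
x,y,a=r.x
g=pose(x,y,a,[-.054,0,.025])
goto(g[0][0] if g.ndim>1 else g[0],g[0][1] if g.ndim>1 else g[1],.09,np.pi+a)
```

```text
[ 0.58537034 -0.33801037 -0.13412652] [-0.4  1.1 -0.2  2.4 -0.3 -2.4  0.9 -1.3]
shift [-11.08   3.45  11.43] twist 0.016 yaw 3.0238 t 2.8
```

send_rows:
  motion: "-1 -4 1.2 2 0.016; -1 -8 2.4 5 0.016; -1 -11.5 3.45 8 0.016; -1 -11.5 3.45 11.4 0.016; -1 -11.5 3.45 11.4 0.016"

```text
clock: 3.3
eef_pos: [0.5332, -0.3283, 0.0841]
tool_rot: [0.066, 0.998, 0.003, -0.005]
ft_force: [0.0, -0.2, -0.1]
grip_width: 0.0855
grasp_force: 0.0
```

Run:
```python
from h import *
x,y,a=0.58537034,-0.33801037,-0.13412652
g=pose(x,y,a,[-.050,0,.025]).ravel();goto(g[0],g[1],.006,np.pi+a)
im,c=shot("wrist","w2");print(boxes_of("wrist","tray")[:2])
P=[(-.1,y_,.018) for y_ in(-.028,.028)]+[(-.05,y_,.034) for y_ in(-.028,.028)]
print(np.round(proj(c,pose(x,y,a,P))*1.55))
cv2.imwrite("pics/w2b.png",cv2.resize(cv2.imread("pics/w2.png"),None,fx=1.55,fy=1.55,interpolation=2))
```

```text
shift [-0.38 -0.3   7.8 ] twist 0.002 yaw 3.0098 t 3.3
[{'rect': [43.0, 328.0, 86.0, 112.0], 'conf': 0.74}, {'rect': [67.1, 131.9, 132.8, 206.0], 'conf': 0.73}]
[[323. 217.]
 [458. 217.]
 [322. 344.]
 [458. 344.]]
```

View pics/w2b.png

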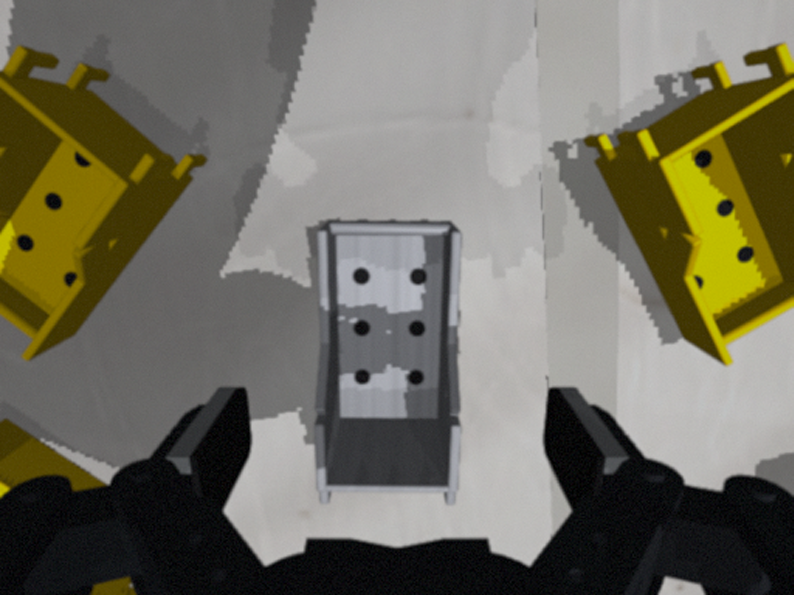

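The tray lies centred between the open fingers, front lip at (323–460, 222), yellow trays clear. Descending and gripping.

send_rows:
  motion: "-1 0 0 3 0; -1 0 0 6 0; -1 0 0 8.4 0; -1 0 0 8.4 0; -1 0 0 8.4 0"

```text
clock: 3.9
eef_pos: [0.5367, -0.3324, 0.0087]
tool_rot: [0.067, 0.998, -0.001, 0.001]
ft_force: [-0.5, 0.1, 0.1]
grip_width: 0.0851
grasp_force: 0.0
```

send_rows:
  motion: "1 0 0 0 0; 1 0 0 0 0; 1 0 0 0 0; 1 0 0 0 0; 1 0 0 0 0"

```text
clock: 4.4
eef_pos: [0.5377, -0.3323, 0.009]
tool_rot: [0.066, 0.998, -0.001, 0.002]
ft_force: [-0.3, -0.4, 7.5]
grip_width: 0.0546
grasp_force: 65.9
```

send_rows:
  motion: "1 0 0 0 0; 1 0 0 0 0; 1 0 0 -1 0; 1 0 0 -2.5 0; 1 0 0 -2.5 0"

```text
clock: 4.9
eef_pos: [0.5374, -0.3319, 0.0337]
tool_rot: [0.066, 0.998, -0.001, 0.002]
ft_force: [0.9, -1.2, -2.1]
grip_width: 0.0549
grasp_force: 64.9
```

Run:
```python
from h import *
goto(.586-.05,-.338,.2,np.pi-.15)
o=bot.get_obs();print(o["eef_pos"],o["grip_width"],o["ft_force"],o["ft_torque"])
```

```text
shift [ -0.    -0.65 -16.63] twist 0.017 yaw 3.0089 t 4.9
[ 0.53737509 -0.33192665  0.03365984] 0.05490889192176979 [ 0.89924472 -1.16547019 -2.09297377] [-0.02044038 -0.01734585  0.00721087]
```

send_rows:
  motion: "1 0 0 -4 0; 1 0 0 -8 0; 1 0 0 -12 0; 1 0 0 -16 0; 1 0 0 -20 0"

```text
clock: 5.4
eef_pos: [0.5355, -0.3308, 0.2322]
tool_rot: [0.066, 0.998, 0.0, -0.001]
ft_force: [0.6, -0.9, -1.6]
grip_width: 0.0548
grasp_force: 64.9
```

Run:
```python
from h import *
goto(.58,-.18,.28,np.pi-.15)
```

```text
shift [-2.41 15.54 -4.78] twist 0.017 yaw 3.0088 t 5.4
```

send_rows:
  motion: "1 -0.5 4 -1 0; 1 -1 8 -2 0; 1 -2 12 -4 0; 1 -2.4 15.5 -4.6 0.02; 1 -2.4 15.5 -4.6 0.02"

```text
clock: 5.9
eef_pos: [0.5819, -0.1762, 0.2784]
tool_rot: [0.073, 0.997, 0.001, 0.001]
ft_force: [-0.5, -0.1, -2.6]
grip_width: 0.0547
grasp_force: 64.9
```

send_rows:
  motion: "1 0 0 0 0; 1 0 0 0 0; 1 0 0 0 0"

```text
clock: 6.2
eef_pos: [0.5797, -0.1818, 0.2764]
tool_rot: [0.077, 0.997, 0.0, -0.001]
ft_force: [-0.0, 0.3, -1.3]
grip_width: 0.0549
grasp_force: 64.9
```

Run:
```python
from h import *
o=bot.get_obs();print(o["eef_pos"],o["tool_rot"])
im,c=shot("wrist","w3")
cv2.imwrite("pics/w3b.png",cv2.resize(cv2.imread("pics/w3.png"),None,fx=1.55,fy=1.55,interpolation=2))
for z in(.207,.214): print(np.round(proj(c,pose(.642,-.047,-.15,[(0,-.04,z),(0,.04,z)]))*1.55))
```

```text
[ 0.57969248 -0.18183276  0.2764273 ] [ 7.71940448e-02  9.97015763e-01  4.59432213e-05 -8.03530846e-04]
[[615. 403.]
 [778. 400.]]
[[621. 410.]
 [788. 407.]]
```

View pics/w3b.png

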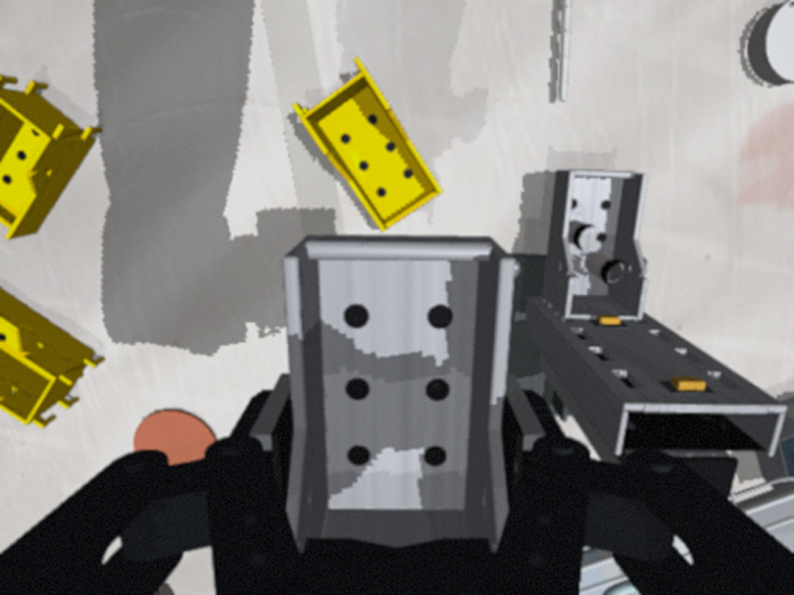

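The rail top's front edge runs from (622,406) to (785,407), the catch is at (690,384), and the top slot rows show near (620,374)/(714,374). Zooming in on that area.

Run:
```python
import cv2
im=cv2.imread("pics/w3.png")[195:300,345:511]
cv2.imwrite("pics/w3c.png",cv2.resize(im,None,fx=4.8,fy=4.8,interpolation=2))
```

```text
(no output)
```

View pics/w3c.png

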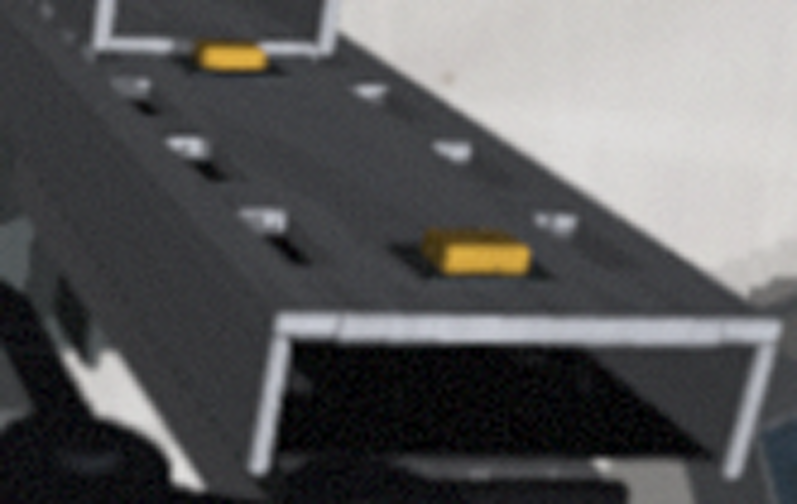

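```bash
cat > fit.py <<'E'
from h import *
from scipy.optimize import least_squares
o={"eef_pos":[0.57969248,-0.18183276,0.2764273],"tool_rot":[7.71940448e-02,9.97015763e-01,4.59432213e-05,-8.03530846e-04]}
c=cam("wrist",o)
uv=np.array([(276,314),(782,322),(262,209),(556,213),(187,139),(452,143),(130,80),(371,85),(484,243)])
uv=(uv+.5)/4.8-.5+[345,195]
P=np.array([(0,-.04,.207),(0,.04,.207),(0,-.026,.169),(0,.026,.169),(0,-.026,.135),(0,.026,.135),(0,-.026,.101),(0,.026,.101),(-.005,0,.193)])
r=least_squares(lambda q:(proj(c,pose(*q[:3],P,q[3]))-uv).ravel(),[.642,-.047,-.15,0]);print(r.x.round(4));print(r.fun.reshape(-1,2).round(1).tolist())
print(np.sqrt(np.diag(np.linalg.inv(r.jac.T@r.jac))).round(4))
E
python3 fit.py; python3 -c "
from h import *
o=bot.get_obs();print(o['eef_pos'],o['ft_torque'],o['ft_force'])"
```

```text
[ 0.6418 -0.0445 -0.1797  0.0034]
[[0.1, -0.2], [0.4, -0.7], [0.1, 0.3], [-0.9, 0.4], [0.4, -0.2], [-0.6, -0.0], [-0.1, -0.1], [-1.1, -0.1], [1.2, 0.7]]
[0.0011 0.001  0.0104 0.0019]
[ 0.57977216 -0.18189416  0.27656931] [-0.00536414 -0.0077133   0.03861118] [-0.73281162  0.20941565 -2.56128075]
```

```bash
cat > t.py <<'E'
from h import *
m=vision.camera_model("wrist");f=192/np.tan(np.radians(m["fov_y"]/2));c=(f,m["cx"],m["cy"],m["k1"],np.array(m["hand_eye"]))
# tool frame: tray z up = -tool z ; tray underside at tool z=+0.009
def tp(uv,zt): return atz(c,(np.array(uv)+.5)/1.55-.5,.009-zt)*1000
E
python3 - <<'E'
from t import *
print(m["cx"],m["cy"],m["k1"])
print("front cheek",tp([(286,257),(515,257)],.034).round(1).tolist())
print("lip",tp([(303,240),(497,240)],.018).round(1).tolist())
print("holes",tp([(357,316),(440,316),(358,389),(437,389),(358,455),(434,455)],.003).round(1).tolist())
im=cv2.imread("pics/w3.png")[235:384,170:350];cv2.imwrite("pics/w3d.png",cv2.resize(im,None,fx=4,fy=4,interpolation=2))
E
```

```text
255.92883543948582 194.6680465839862 -0.04045646010241429
front cheek [[48.5, -26.7, -25.0], [48.4, 27.9, -25.0]]
lip [[49.8, -25.4, -9.0], [49.7, 26.6, -9.0]]
holes [[23.4, -12.7, 6.0], [23.4, 13.1, 6.0], [-1.6, -13.0, 6.0], [-1.7, 12.7, 6.0], [-26.5, -13.6, 6.0], [-26.5, 12.3, 6.0]]
```

View pics/w3d.png

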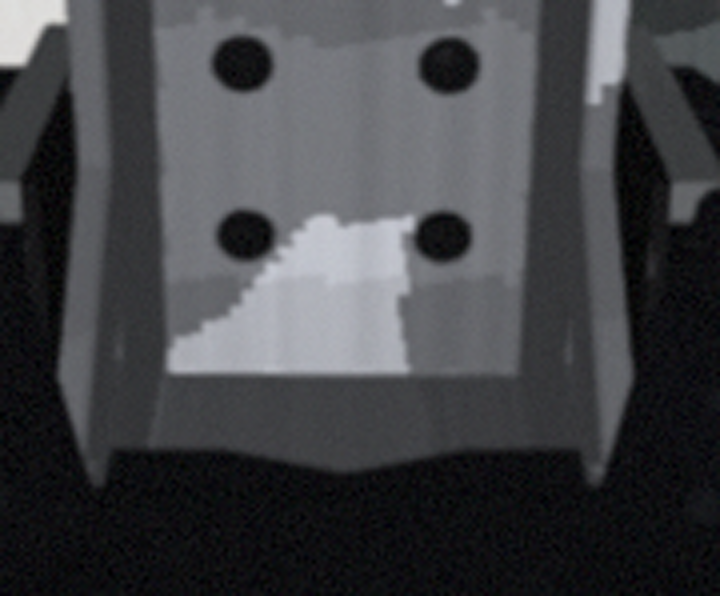

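```bash
cat >> t.py <<'E'
S=np.array([.6418,-.0445]);A=-.18
def tray_to(sx,sy,tz,S=S,A=A,off=(-.050,-.001)):
    "tray back centre to stand coords (m), TCP z"
    yaw=np.pi+A+.016
    X=np.array([np.cos(yaw),np.sin(yaw)]);Y=np.array([X[1],-X[0]])
    b=S+sx*np.array([np.cos(A),np.sin(A)])+sy*np.array([-np.sin(A),np.cos(A)])
    p=b-off[0]*X-off[1]*Y
    goto(p[0],p[1],tz,yaw)
E
python3 -c "
from t import *
tray_to(.006,0,.235)"
```

```text
shift [ 0.38 14.66  4.16] twist 0.009 yaw 2.9869 t 6.25
```

send_rows:
  motion: "1 0 4 0 0; 1 0.2 8 0 0; 1 0.4 12 0 0.01; 1 0.4 14.7 1 0.01; 1 0.4 14.7 3 0.01"

```text
clock: 6.75
eef_pos: [0.6002, -0.032, 0.2486]
tool_rot: [0.08, 0.997, 0.001, 0.002]
ft_force: [0.8, -0.8, -2.9]
grip_width: 0.0551
grasp_force: 64.9
```

send_rows:
  motion: "1 0 0 0 0; 1 0 0 0.5 0; 1 0 0 1 0; 1 0 0 1 0; 1 0 0 1 0"

```text
clock: 7.25
eef_pos: [0.5989, -0.0356, 0.2377]
tool_rot: [0.082, 0.997, 0.0, 0.0]
ft_force: [-0.3, -0.7, -2.7]
grip_width: 0.0546
grasp_force: 64.9
```

```bash
python3 -c "
from t import *
tray_to(.006,0,.225)
o=bot.get_obs();print(o['eef_pos'],o['ft_force'],o['ft_torque'])"
```

```text
shift [ 0.02 -0.09  1.27] twist 0.0 yaw 2.9776 t 7.25
[ 0.59891436 -0.0355623   0.23767746] [-0.3116068  -0.70896832 -2.72263101] [-0.03446243 -0.00988122 -0.01191701]
```

Well placed. Now lowering gently onto the rail top, watching the force.

send_rows:
  motion: "1 0 -0.1 0.3 0; 1 0 -0.1 0.6 0; 1 0 -0.1 0.8 0; 1 0 -0.1 1.0 0; 1 0 -0.1 1.0 0"

```text
clock: 7.75
eef_pos: [0.5984, -0.0357, 0.2268]
tool_rot: [0.081, 0.997, -0.0, -0.0]
ft_force: [0.1, -0.8, -2.5]
grip_width: 0.0551
grasp_force: 64.9
```

send_rows:
  motion: "1 0 0 0.1 0; 1 0 0 0.2 0; 1 0 0 0.3 0; 1 0 0 0.3 0"

```text
clock: 8.15
eef_pos: [0.5985, -0.0358, 0.2241]
tool_rot: [0.081, 0.997, -0.0, -0.0]
ft_force: [0.2, 0.2, -1.7]
grip_width: 0.0549
grasp_force: 64.9
```

send_rows:
  motion: "1 0 0 0.1 0; 1 0 0 0.2 0; 1 0 0 0.2 0"

```text
clock: 8.45
eef_pos: [0.5985, -0.0358, 0.222]
tool_rot: [0.081, 0.997, -0.0, -0.0]
ft_force: [0.4, 0.5, -2.8]
grip_width: 0.055
grasp_force: 64.9
```

send_rows:
  motion: "1 0 0 0.1 0; 1 0 0 0.1 0; 1 0 0 0.1 0"

```text
clock: 8.75
eef_pos: [0.5986, -0.0358, 0.2212]
tool_rot: [0.081, 0.997, 0.0, -0.0]
ft_force: [-0.9, -0.8, -3.0]
grip_width: 0.0546
grasp_force: 64.9
```

send_rows:
  motion: "1 0 0 0.1 0; 1 0 0 0.1 0; 1 0 0 0.1 0"

```text
clock: 9.05
eef_pos: [0.5986, -0.0358, 0.2202]
tool_rot: [0.081, 0.997, -0.0, -0.0]
ft_force: [0.9, 1.3, -2.9]
grip_width: 0.0552
grasp_force: 64.9
```

send_rows:
  motion: "1 0 0 0.1 0; 1 0 0 0.1 0; 1 0 0 0.1 0"

```text
clock: 9.35
eef_pos: [0.5987, -0.0358, 0.2197]
tool_rot: [0.081, 0.997, -0.0, 0.0]
ft_force: [-1.1, -0.4, -0.2]
grip_width: 0.0546
grasp_force: 65.2
```

send_rows:
  motion: "1 0 0 0.1 0; 1 0 0 0.1 0; 1 0 0 0.1 0"

```text
clock: 9.65
eef_pos: [0.5987, -0.0358, 0.2195]
tool_rot: [0.081, 0.997, -0.0, 0.001]
ft_force: [-2.9, 0.8, 6.1]
grip_width: 0.0553
grasp_force: 65.9
```

send_rows:
  motion: "1 0 0 0.1 0; 1 0 0 0.1 0; 1 0 0 0.1 0"

```text
clock: 9.95
eef_pos: [0.5986, -0.0358, 0.2193]
tool_rot: [0.081, 0.997, -0.0, 0.001]
ft_force: [-4.8, 0.6, 8.9]
grip_width: 0.0546
grasp_force: 66.4
```

send_rows:
  motion: "1 0 0 -1 0; 1 0 0 -2 0; 1 2 0 -2 0; 1 4 0 -2 0; 1 4 0 -2 0"

```text
clock: 10.45
eef_pos: [0.5572, -0.029, 0.2375]
tool_rot: [0.081, 0.997, 0.0, -0.001]
ft_force: [0.1, -0.2, -1.4]
grip_width: 0.0552
grasp_force: 64.9
```

```bash
python3 -c "
from t import *
tray_to(-.03,0,.1493)
o=bot.get_obs();print(o['eef_pos'],o['ft_force'],o['ft_torque'])"
```

```text
shift [-0.62  0.    8.82] twist 0.001 yaw 2.979 t 10.45
[ 0.55721002 -0.02903887  0.23753614] [ 0.07089571 -0.2152279  -1.41283112] [-0.00026056 -0.08615154 -0.012629  ]
```

send_rows:
  motion: "1 0 0 3 0; 1 0 0 6 0; 1 0 0 8.6 0; 1 0 0 8.6 0; 1 0 0 8.6 0"

```text
clock: 10.95
eef_pos: [0.5595, -0.0294, 0.1514]
tool_rot: [0.081, 0.997, -0.0, -0.0]
ft_force: [-0.2, 1.0, -1.9]
grip_width: 0.0545
grasp_force: 64.8
```

```bash
python3 -c "
from t import *
tray_to(-.012,0,.1493)
im,c=shot('wrist','w4')
o=bot.get_obs();print(o['eef_pos'],o['tool_rot'])
cv2.imwrite('pics/w4b.png',cv2.resize(im[235:384,150:400,::-1],None,fx=3.2,fy=3.2,interpolation=2))"
```

```text
shift [-2.16 -0.03  0.21] twist 0.001 yaw 2.9787 t 10.95
[ 0.56041812 -0.02941271  0.15247156] [8.13338145e-02 9.96686452e-01 3.81620652e-05 9.62513944e-04]
```

View pics/w4b.png

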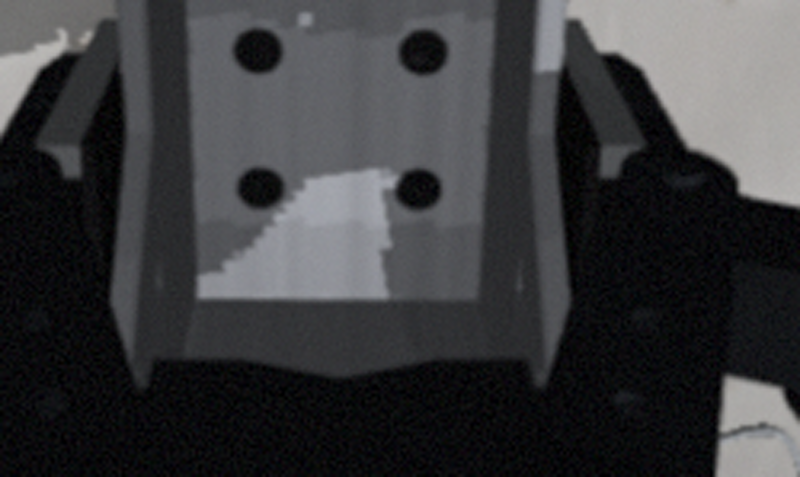

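The picture shows the tray seated in the grip as before; the slots are hidden behind it, so I insert by feel.

send_rows:
  motion: "1 -0.5 0 0 0; 1 -1 0 0.1 0; 1 -1.5 0 0.2 0; 1 -1.8 0 0.2 0; 1 -1.8 0 0.2 0"

```text
clock: 11.5
eef_pos: [0.5775, -0.0323, 0.1493]
tool_rot: [0.081, 0.997, 0.0, 0.0]
ft_force: [-0.3, -0.0, -3.3]
grip_width: 0.0548
grasp_force: 64.8
```

send_rows:
  motion: "1 0 0 0 0; 1 0 0 0 0; 1 0 0 0 0"

```text
clock: 11.8
eef_pos: [0.5767, -0.0322, 0.1493]
tool_rot: [0.081, 0.997, 0.0, -0.0]
ft_force: [0.0, -0.3, -2.2]
grip_width: 0.0548
grasp_force: 64.8
```

```bash
python3 -c "
from t import *
tray_to(-.006,0,.1493)
o=bot.get_obs();print(o['eef_pos'],o['ft_force'],o['ft_torque'])"
```

```text
shift [-1.02 -0.04 -0.  ] twist 0.001 yaw 2.9788 t 11.8
[ 0.576718   -0.03220443  0.1492627 ] [ 0.0326243  -0.31608158 -2.22958688] [-0.03799174  0.01506444 -0.00709756]
```

send_rows:
  motion: "1 -0.2 -0.04 0 0; 1 -0.4 -0.04 0 0; 1 -0.5 -0.04 0 0; 1 -0.5 -0.04 0 0"

```text
clock: 12.2
eef_pos: [0.582, -0.0335, 0.1492]
tool_rot: [0.081, 0.997, 0.0, 0.0]
ft_force: [-0.8, 0.1, -3.0]
grip_width: 0.055
grasp_force: 64.8
```

send_rows:
  motion: "1 -0.1 0 0 0; 1 -0.2 0 0 0; 1 -0.2 0 0 0"

```text
clock: 12.5
eef_pos: [0.5839, -0.0338, 0.1493]
tool_rot: [0.081, 0.997, 0.0, 0.0]
ft_force: [-0.2, 0.2, -3.0]
grip_width: 0.0551
grasp_force: 64.8
```

send_rows:
  motion: "1 -0.1 0 0 0; 1 -0.2 0 0 0; 1 -0.2 0 0 0"

```text
clock: 12.8
eef_pos: [0.5857, -0.0341, 0.1492]
tool_rot: [0.081, 0.997, 0.0, -0.0]
ft_force: [0.3, 0.0, -2.2]
grip_width: 0.0549
grasp_force: 64.9
```

send_rows:
  motion: "1 -0.1 0 0 0; 1 -0.2 0 0 0; 1 -0.2 0 0 0"

```text
clock: 13.1
eef_pos: [0.5871, -0.0344, 0.1491]
tool_rot: [0.081, 0.997, 0.0, -0.001]
ft_force: [-2.8, 1.1, -1.8]
grip_width: 0.0547
grasp_force: 65.0
```

send_rows:
  motion: "1 -0.1 0 0 0; 1 -0.2 0 0 0; 1 -0.2 0 0 0"

```text
clock: 13.4
eef_pos: [0.5892, -0.0347, 0.149]
tool_rot: [0.081, 0.997, -0.0, -0.001]
ft_force: [-4.7, 1.2, -2.5]
grip_width: 0.0549
grasp_force: 65.0
```

send_rows:
  motion: "1 -0.1 0 0 0; 1 -0.1 0 0 0; 1 -0.1 0 0 0"

```text
clock: 13.7
eef_pos: [0.5902, -0.0349, 0.149]
tool_rot: [0.081, 0.997, -0.0, -0.001]
ft_force: [-5.3, 0.9, -2.3]
grip_width: 0.055
grasp_force: 65.0
```

send_rows:
  motion: "1 -0.1 0 0 0; 1 -0.1 0 0 0; 1 -0.1 0 0 0"

```text
clock: 14.0
eef_pos: [0.5905, -0.035, 0.149]
tool_rot: [0.081, 0.997, 0.0, -0.001]
ft_force: [-7.3, 1.3, -1.1]
grip_width: 0.0552
grasp_force: 65.2
```

send_rows:
  motion: "1 -0.1 0 0 0; 1 -0.1 0 0 0; 1 -0.1 0 0 0"

```text
clock: 14.3
eef_pos: [0.5906, -0.0349, 0.149]
tool_rot: [0.081, 0.997, 0.0, -0.002]
ft_force: [-9.0, 1.2, 0.5]
grip_width: 0.055
grasp_force: 65.4
```

send_rows:
  motion: "1 -0.1 0 0 0; 1 -0.1 0 0 0; 1 -0.1 0 0 0"

```text
clock: 14.6
eef_pos: [0.5906, -0.0349, 0.149]
tool_rot: [0.081, 0.997, 0.0, -0.003]
ft_force: [-11.6, 1.4, 2.4]
grip_width: 0.0548
grasp_force: 65.7
```

send_rows:
  motion: "1 0.1 0 0.2 0; 1 0.1 0 0.4 0; 1 0.1 0 0.4 0"

```text
clock: 14.9
eef_pos: [0.5906, -0.0349, 0.1453]
tool_rot: [0.081, 0.997, 0.0, -0.002]
ft_force: [-8.9, 1.0, 2.1]
grip_width: 0.0549
grasp_force: 65.7
```

send_rows:
  motion: "1 0 0 0.2 0; 1 0 0 0.3 0; 1 0 0 0.3 0"

```text
clock: 15.2
eef_pos: [0.5906, -0.0348, 0.1425]
tool_rot: [0.081, 0.997, 0.0, -0.002]
ft_force: [-10.4, 1.9, 3.3]
grip_width: 0.055
grasp_force: 65.8
```

Sliding down freely behind the sheet.

send_rows:
  motion: "1 0 0 0.1 0; 1 0 0 0.2 0; 1 0 0 0.2 0"

```text
clock: 15.5
eef_pos: [0.5906, -0.0348, 0.1406]
tool_rot: [0.081, 0.997, 0.0, -0.002]
ft_force: [-10.1, 1.4, 3.3]
grip_width: 0.055
grasp_force: 65.8
```

send_rows:
  motion: "1 0 0 0.1 0; 1 0 0 0.2 0; 1 0 0 0.2 0"

```text
clock: 15.8
eef_pos: [0.5906, -0.0349, 0.1385]
tool_rot: [0.082, 0.997, 0.0, -0.002]
ft_force: [-9.1, 1.3, 2.8]
grip_width: 0.0547
grasp_force: 65.8
```

send_rows:
  motion: "1 0 0 0.1 0; 1 0 0 0.2 0; 1 0 0 0.2 0"

```text
clock: 16.1
eef_pos: [0.5907, -0.0349, 0.1375]
tool_rot: [0.082, 0.997, 0.0, -0.001]
ft_force: [-12.1, 2.5, 7.7]
grip_width: 0.0548
grasp_force: 66.3
```

send_rows:
  motion: "1 0.1 0 0.1 0; 1 0.1 0 0.2 0; 1 0.1 0 0.2 0"

```text
clock: 16.4
eef_pos: [0.5906, -0.0349, 0.1371]
tool_rot: [0.082, 0.997, 0.0, 0.0]
ft_force: [-13.0, 1.7, 12.2]
grip_width: 0.0547
grasp_force: 67.0
```

send_rows:
  motion: "1 0.1 0 0.1 0; 1 0.1 0 0.1 0; 1 0.1 0 0.1 0"

```text
clock: 16.7
eef_pos: [0.5906, -0.0348, 0.1369]
tool_rot: [0.082, 0.997, -0.0, 0.001]
ft_force: [-11.4, 1.5, 14.3]
grip_width: 0.055
grasp_force: 67.1
```

```bash
python3 -c "
from t import *
o=bot.get_obs();print(o['eef_pos'],o['ft_force'],o['ft_torque'])
for k in (0,1):
    im=vision.camera('scene' if k else 'wrist')
    d=im[165:230,215:300] if k else im
    cv2.imwrite('pics/s%d.png'%k,cv2.resize(d[:,:,::-1],None,fx=9 if k else 1.5,fy=9 if k else 1.5,interpolation=2))
print(boxes_of('scene','tray')[:4])"
```

```text
[ 0.59057441 -0.03482755  0.13692267] [-11.44046761   1.47891437  14.26838701] [ 0.03346225  1.91578359 -0.31316056]
[{'rect': [251.1, 173.4, 34.3, 17.9], 'conf': 0.89}, {'rect': [251.3, 231.9, 26.3, 21.9], 'conf': 0.89}, {'rect': [337.1, 266.2, 25.2, 33.4], 'conf': 0.88}, {'rect': [289.0, 273.1, 39.2, 29.0], 'conf': 0.61}]
```

send_rows:
  motion: "1 0.2 0 -0.1 0; 1 0.2 0 -0.1 0; -1 0.2 0 -0.1 0; -1 0.2 0 -0.1 0; -1 0.2 0 -0.1 0"

```text
clock: 17.35
eef_pos: [0.5894, -0.0346, 0.1342]
tool_rot: [0.081, 0.997, 0.0, 0.001]
ft_force: [0.4, -0.2, -0.1]
grip_width: 0.0851
grasp_force: 0.0
```

send_rows:
  motion: "-1 0.1 0 0 0; -1 0.2 0 -1 0; -1 0.5 0 -4 0; -1 0.5 0 -8 0; -1 0.5 0 -11 0"

```text
clock: 17.85
eef_pos: [0.5841, -0.0337, 0.2472]
tool_rot: [0.081, 0.997, 0.0, 0.001]
ft_force: [0.9, -0.5, 0.3]
grip_width: 0.085
grasp_force: 0.0
```

send_rows:
  motion: "-1 2 0 -2 0; -1 4 0 -4 0; -1 6 0 -5 0; -1 6 0 -5 0; -1 6 0 -5 0"

```text
clock: 18.35
eef_pos: [0.5249, -0.0241, 0.2951]
tool_rot: [0.081, 0.997, 0.0, 0.001]
ft_force: [0.4, -0.2, 0.1]
grip_width: 0.0858
grasp_force: 0.0
```

```bash
python3 -c "
from t import *
o=bot.get_obs();print(o['eef_pos'],o['ft_force'])
im,c=shot('wrist','w5')
cv2.imwrite('pics/w5b.png',cv2.resize(im[130:384,110:400,::-1],None,fx=2.3,fy=2.3,interpolation=2))
P=[(-.1,-.028,.018),(-.1,.028,.018),(0,-.028,.058),(0,.028,.058),(-.005,0,.068)]
print(((proj(c,pose(*S,A,P,.1288))-[110,130])*2.3).round())"
```

```text
[ 0.52492229 -0.02406345  0.29506243] [ 0.43216723 -0.21175584  0.1191952 ]
[[269. 156.]
 [406. 158.]
 [263. 426.]
 [404. 428.]
 [334. 433.]]
```

View pics/w5b.png

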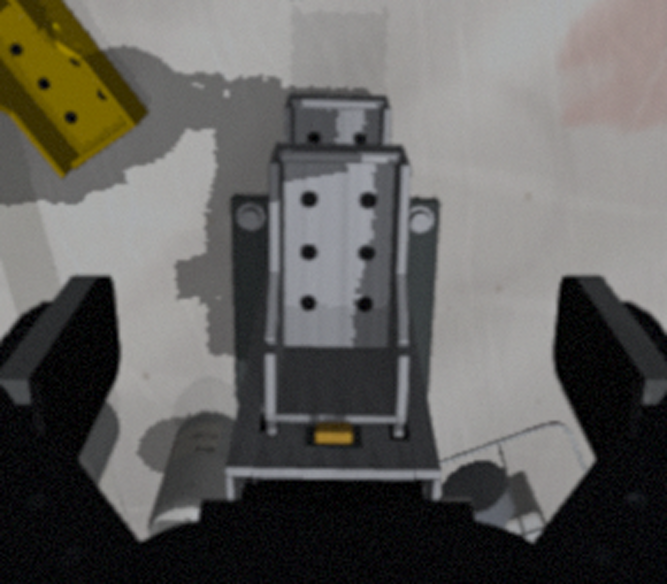

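The tray hangs flush and centred, with the orange button out above its back edge at (334,433), where the fit predicts it. The gripper is clear of everything.

```bash
python3 -c "
from workcell import workorder
print(workorder.job_done())"
```

```text
the job is handed in; nothing more can be done
None
```

The loose tray hangs fully home in the two top slot rows with the spring button out above its back edge, the gripper is clear, and the job is handed in; the hand-in returned no verdict.

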